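# Set the sample bottles in their drip dishes

## Task

Stand each of the four narrow-necked amber sample bottles upright in the round steel drip dish of its own size: the smallest bottle in the smallest dish, the second smallest in the second smallest, and so on up to the largest. Set them down gently, flat on the floor of the dish, without dropping or tipping any, and leave the wide amber jar and the glass flask standing where they are.

Things in the scene. Friction and masses are not known exactly. Their poses are not given: they have to be found in the camera images.
- bottle_a: The smallest sample bottle, loose: amber glass, round body 30 mm in diameter with straight upright sides from the bottom up to 55 mm, sloping shoulders to a narrow neck, and a white screw cap 17 mm in diameter; 76 mm tall in all, about 60 g (may vary by 40 percent). Origin at the centre of its underside, z up its axis. Stands upright on the bench.
- bottle_b: The second smallest sample bottle, loose: amber glass, round body 40 mm in diameter with straight upright sides from the bottom up to 62 mm, sloping shoulders to a narrow neck, and a white screw cap 22 mm in diameter; 86 mm tall in all, about 110 g (may vary by 40 percent). Origin at the centre of its underside, z up its axis. Stands upright on the bench.
- bottle_c: The second largest sample bottle, loose: amber glass, round body 50 mm in diameter with straight upright sides from the bottom up to 70 mm, sloping shoulders to a narrow neck, and a white screw cap 28 mm in diameter; 97 mm tall in all, about 180 g (may vary by 40 percent). Origin at the centre of its underside, z up its axis. Stands upright on the bench.
- bottle_d: The largest sample bottle, loose: amber glass, round body 60 mm in diameter with straight upright sides from the bottom up to 78 mm, sloping shoulders to a narrow neck, and a white screw cap 34 mm in diameter; 108 mm tall in all, about 270 g (may vary by 40 percent). Origin at the centre of its underside, z up its axis. Stands upright on the bench.
- dish_a: The smallest drip dish: round shallow dark grey steel dish stuck to the bench, 52 mm outer and 48 mm inner diameter, floor 4 mm above the bench, rim 9 mm above the bench. Origin at the centre of its underside on the bench (z = 0), z up.
- dish_b: The second smallest drip dish: round shallow dark grey steel dish stuck to the bench, 66 mm outer and 62 mm inner diameter, floor 4 mm above the bench, rim 9 mm above the bench. Origin at the centre of its underside on the bench (z = 0), z up.
- dish_c: The second largest drip dish: round shallow dark grey steel dish stuck to the bench, 80 mm outer and 76 mm inner diameter, floor 4 mm above the bench, rim 9 mm above the bench. Origin at the centre of its underside on the bench (z = 0), z up.
- dish_d: The largest drip dish: round shallow dark grey steel dish stuck to the bench, 94 mm outer and 90 mm inner diameter, floor 4 mm above the bench, rim 9 mm above the bench. Origin at the centre of its underside on the bench (z = 0), z up.
- jar: Bystander, loose: straight-sided amber wide-mouth jar 56 mm in diameter with a white lid 58 mm across, as wide as the jar (no neck, no shoulders), 76 mm tall. Origin at the centre of its underside. Not a sample bottle; it stays.
- flask: Bystander, loose: clear glass conical flask with a black stopper, base 72 mm in diameter, neck 26 mm, 114 mm tall. Origin at the centre of its underside. It stays.

How it is judged:
By the outcome, as a careful person would: the job done as asked, in the order asked, and still so for the second after the job is handed in, with the robot touching nothing.
It also fails if it takes over 120 s, if anything falls off the work surface, if the arm or the gripper's body presses on something with over 40 N, if the wrist force passes 120 N, or if a joint passes its speed limit or range.

## Robot

A 6-joint arm with a two-finger parallel gripper is mounted at the origin on the work surface. World frame = base frame: x ahead of the robot, y to its left, z up, the work surface at z = 0. Lengths are in mm, angles in rad, forces in N, time in s.
With the tool pointing down it reaches from about 425 to 950 mm from the base axis. Payload 3.5 kg.
Tool frame: the origin (TCP) lies between the finger pads; the fingertips stand 8 mm ahead of it and the grasp point (between the pads) lies 11 mm behind it; z points along the fingers, y is the line along which they close (so a half turn about z gives the same grasp; the last joint's range is limited). The gripper opens to 85 mm and grips with 20 to 120 N. Pads are 22 mm wide; open, the fingers measure 114 mm over their backs; the gripper's body (76 mm by 85 mm) begins 54 mm behind the grasp point. The pads swing forward as they close: fully open they stand 13 mm farther back than shut.
Start: joints at [-1.387, 0.286, 1.577, -0, 1.279, -0.15], TCP at [221.177, -637.72, 239.325] pointing down, gripper open.
Joint ranges: [-2.77, 2.77], [-0.9, 2.22], [0.21, 2.48], [-1.53, 4.67], [0.24, 2.81], [-2.84, 2.84]. Speed limits (rad/s): [2.79, 2.79, 3.14, 3.14, 3.14, 3.14].

## Interface

Orientations are given as a rotation vector (axis times angle).
In Python, from rig import r gives the robot as it stands. Calls block until the motion is done:
- r.goto(position, orientation): joint-space move of the TCP to a pose.
- r.movel(position, rate=150, ori=None): straight line of the TCP; ori=None keeps the orientation; rate is the mean speed in mm/s.
- r.move_joints(angles): joint-space move.
- r.grip(opening): opening from 0.0 (shut) to 1.0 (fully open); the grip force is fixed at half the most; returns when the fingers have stopped.
- r.sleep(seconds).
- r.ik(position, orientation): joint angles nearest the present ones, or None.
- r.camera(name): name is "scene" or "top" or "wrist"; returns the picture (480x640x3 uint8, red, green, blue); there is no depth.
- r.calibration(name): a dict with "mtx" (3x3 intrinsics, pixels), "R" (3x3) and "t" (3): a world point X has camera coordinates R X + t. Camera axes: x right, y down, z forward; pixel columns grow to the right and rows downward; lengths in mm; the calibration is good to about 2 mm. A picture is of the moment at which its call begins: read the wrist's pose just before it. calibration takes no time and is no camera call; for the wrist camera it gives the pose at the moment of the call.
A pose or a line that the arm cannot do raises r.MotionError and nothing moves.
- r.job_done(): hands the job in; it is judged then, once.
Readings, each from a call of its own:
- r.read_clock(): time.
- r.read_q(): joint angles.
- r.read_qvel(): joint speeds.
- r.read_tau(): joint torques, N m.
- r.read_ee_pos(): TCP position.
- r.read_tcp_rot(): TCP orientation.
- r.read_force(): force on the tool from outside, world axes, zero at the start.
- r.read_torque(): the same for the moment, N m.
- r.read_width(): opening from 0.0 (shut) to 1.0 (fully open).
- r.read_gripper_force(): force on a finger pad.
Only numpy, scipy, OpenCV 4.12 (cv2) and the standard library are available. Lean on these libraries where they do the work, as an engineer would, in place of code of your own. Each camera call takes 0.05 s, during which the arm holds its last target. There are 200 camera calls.

## Working session

There is one attempt and no reset: what is moved stays moved. The work goes in short steps, each a Python script; the robot and the scene stay as the last script left them, time stands still between calls to the robot, and variables do not carry over. Pictures are saved under pics/ and viewed, at most 14 in all, crops included, and the job is handed in when it is done.

```bash
mkdir -p pics; ls; python3 - <<'E'
from rig import r
import cv2
for n in("scene","top"):
    c=r.calibration(n);print(n,c)
    cv2.imwrite(f"pics/{n}0.png",r.camera(n)[:,:,::-1])
print(r.read_tcp_rot(),r.read_clock())
E
```

```text
pics
scene {'mtx': array([[539.62982516,   0.        , 328.23862048],
       [  0.        , 539.62982516, 232.83654198],
       [  0.        ,   0.        ,   1.        ]]), 'R': array([[-0.19808027,  0.98016313,  0.00666659],
       [ 0.77126541,  0.16005447, -0.61606187],
       [-0.60490815, -0.11688799, -0.78766955]]), 't': array([ 122.82862918, -374.87253801, 1435.71611914])}
top {'mtx': array([[553.26688075,   0.        , 313.3200588 ],
       [  0.        , 553.26688075, 241.5646899 ],
       [  0.        ,   0.        ,   1.        ]]), 'R': array([[-0.01146911, -0.99990783, -0.0072654 ],
       [-0.99067467,  0.01234912, -0.13568786],
       [ 0.13576507,  0.00564143, -0.990725  ]]), 't': array([   5.85606684,  512.65783648, 1382.18137515])}
[-3.09582535e+00 -5.21483844e-01  3.98672844e-05] 0.1
```

View pics/scene0.png

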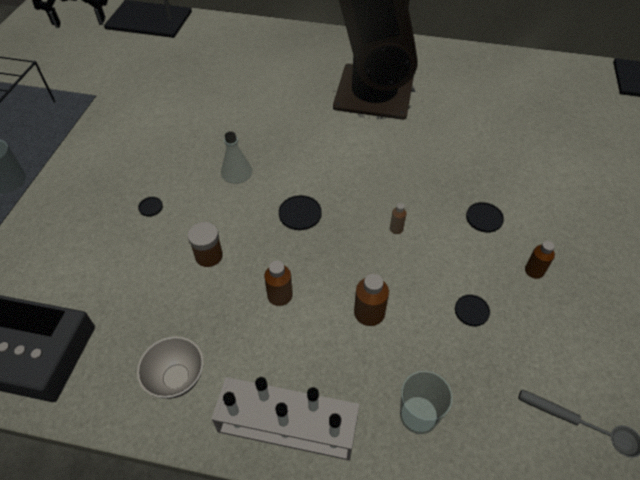

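View pics/top0.png

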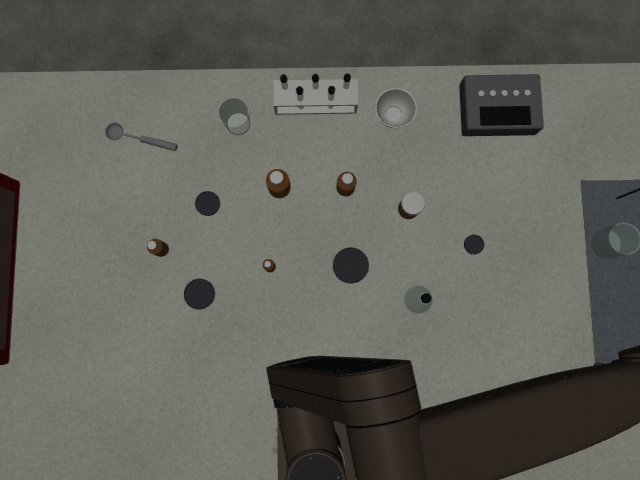

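Top view: bottles d (278,182), c (346,182), b (157,247) and a (268,265). Dishes d (351,265), c (199,293), b (207,203) and a (474,244). Jar (412,204), flask (418,299). The scene view shows the same layout. Next I'll measure the positions in both views.

```bash
cat > h.py <<'E'
import numpy as np, cv2
from rig import r
B=dict(a=(30,55,76,17),b=(40,62,86,22),c=(50,70,97,28),d=(60,78,108,34))
def ray(cal,uv,z):
    R,t=cal["R"],np.array(cal["t"]); c=-R.T@t
    d=R.T@np.linalg.solve(cal["mtx"],[uv[0],uv[1],1.]); return c+d*(z-c[2])/d[2]
def blob(mask,seed,rad=30):
    n,l,s,ce=cv2.connectedComponentsWithStats(mask.astype(np.uint8))
    k=[i for i in range(1,n) if s[i,4]>12 and np.hypot(*(ce[i]-seed))<rad]
    if not k: return None
    i=min(k,key=lambda i:np.hypot(*(ce[i]-seed))); return ce[i],s[i],l==i
def masks(im):
    h=cv2.cvtColor(im,cv2.COLOR_RGB2HSV).astype(int); H,S,V=h[...,0],h[...,1],h[...,2]
    return dict(cap=(V>135)&(S<60),dark=(V<60)&(S<110),amber=(S>120)&(H<20)&(V>25))
def project(cal,X):
    p=cal["mtx"]@(cal["R"]@np.asarray(X,float)+cal["t"]); return p[:2]/p[2]
E
python3 - <<'E'
from h import *
seeds=dict(top=dict(cap=dict(a=(267,264),b=(152,245),c=(347,178),d=(276,177),jar=(413,203)),dish=dict(a=(474,244),b=(207,203),c=(199,293),d=(351,265))),
scene=dict(cap=dict(a=(400,206),b=(548,245),c=(277,267),d=(374,282),jar=(203,233)),dish=dict(a=(150,206),b=(472,310),c=(485,217),d=(300,212))))
for v in seeds:
    im=cv2.imread(f"pics/{v}0.png")[:,:,::-1].copy(); m=masks(im); cal=r.calibration(v)
    for k,s in seeds[v]["cap"].items():
        b=blob(m["cap"],s,12); z={'jar':76}.get(k) or B[k][2]
        a=blob(m["amber"],s,30)
        if b is None: print(v,k,"none",im[s[1],s[0]]);continue
        print(v,k,b[0].round(1),b[1],"cap@top",ray(cal,b[0],z).round(1)[:2],"amber",a and a[1][:5])
    for k,s in seeds[v]["dish"].items():
        b=blob(m["dark"],s,15)
        if b is None: print(v,k,"none",im[s[1],s[0]]);continue
        cs,_=cv2.findContours(b[2].astype(np.uint8),0,1); c=max(cs,key=cv2.contourArea)
        P=np.array([ray(cal,q[0],9)[:2] for q in c],np.float32); (x,y),e,_=cv2.fitEllipse(P)
        print(v,"dish",k,round(x,1),round(y,1),"dia",np.round(e,1),"z4..9 shift",(ray(cal,b[0],4)-ray(cal,b[0],9)).round(1)[:2])
E
```

```text
top a [267.  263.5] [265 261   5   6  26] cap@top [453.7 114.7] amber [263 259  12  13  71]
top b [151.2 244.5] [148 241   8   8  48] cap@top [503.3 400.2] amber [148 239  20  17 188]
top c [347.1 178. ] [343 174   9   9  72] cap@top [662.5 -86.3] amber [337 172  19  24 246]
top d [276.  176.8] [270 171  12  12 114] cap@top [665.2  89.7] amber [266 169  24  29 365]
top jar [412.8 202.6] [402 192  22  22 368] cap@top [ 602.7 -251.2] amber [399 204  16  15  73]
top dish a 504.6 -416.8 dia [47.9 50.3] z4..9 shift [ 0.6 -1.4]
top dish b 622.2 278.6 dia [61.9 63.9] z4..9 shift [1.1 1. ]
top dish c 384.8 296.4 dia [75.6 77.7] z4..9 shift [0.2 1.1]
top dish d 453.9 -95.4 dia [89.5 90.2] z4..9 shift [ 0.5 -0.3]
scene a none [124 121 114]
scene b none [124 119 115]
scene c none [130 127 121]
scene d none [125 121 115]
scene jar none [127 122 119]
scene dish a 505.0 -418.4 dia [49.8 55.2] z4..9 shift [-3.8 -3. ]
scene dish b 624.2 277.2 dia [63.5 67. ] z4..9 shift [-3.1  1. ]
scene dish c 386.8 295.1 dia [77.5 82.8] z4..9 shift [-4.5  1.1]
scene dish d 454.8 -96.5 dia [90.9 96.2] z4..9 shift [-4.1 -1.1]
```

```bash
cat >> h.py <<'E'
DOWN=np.pi*np.array([np.cos(np.pi/4),np.sin(np.pi/4),0])   # tool y along world x
E
python3 - <<'E'
from h import *
r.goto([454,115,250],DOWN); cal=r.calibration("wrist"); im=r.camera("wrist")
cv2.imwrite("pics/w0.png",im[:,:,::-1]); print(cal, project(cal,[454,115,76]),r.read_q(),r.read_ee_pos(),r.read_clock())
sc=r.camera("scene"); cv2.imwrite("pics/s1.png",sc[:,:,::-1])
h=cv2.cvtColor(sc,cv2.COLOR_RGB2HSV); cal=r.calibration("scene")
m=((h[...,2]>112)&(h[...,1]<40))
for k,s in dict(b=(548,245),c=(277,267),d=(374,282)).items():
    b=blob(m,s,10); print(k,b and (b[0],b[1],ray(cal,b[0],B[k][2]-6)))
E
```

```text
{'mtx': array([[415.19225172,   0.        , 320.07714369],
       [  0.        , 415.19225172, 241.16023755],
       [  0.        ,   0.        ,   1.        ]]), 'R': array([[ 9.99998928e-01, -9.52526318e-04,  1.11190519e-03],
       [-1.25466644e-03, -9.48931765e-01,  3.15478891e-01],
       [ 7.54620205e-04, -3.15479948e-01, -9.48931943e-01]]), 't': array([-454.50571922,   65.08520167,  425.99100399])} [319.38339285 214.21266734] [ 2.98213023e-02 -1.93274533e-01  2.05463077e+00 -1.27831719e-04
  1.28023307e+00  3.09046470e-02] [454.30239454 114.4672229  250.00027329] 2.925
b (array([548.39772727, 244.09090909]), array([542, 239,  13,  11,  88], dtype=int32), array([494.41137237, 401.41237345,  80.        ]))
c None
d None
```

View pics/w0.png

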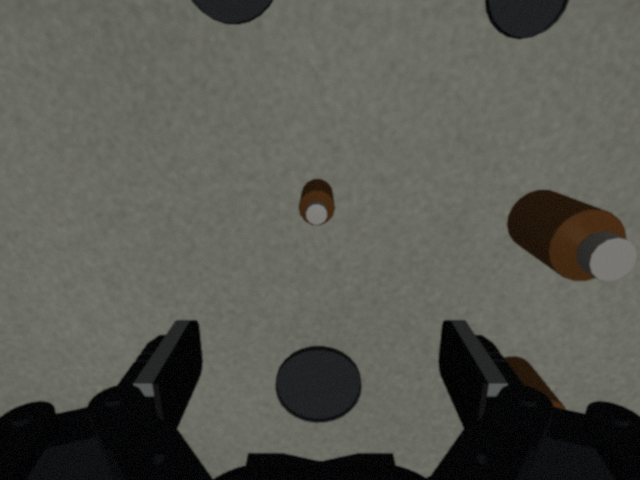

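Wrist view: bottle a's cap is at (317,214), close to the predicted (319,214). Dish d is at (318,383) and bottle d at about (590,250), so everything is consistent. I'll refine on the wrist image and transfer bottle a.

```bash
cat >> h.py <<'E'
TCPZ=dict(a=27,b=34,c=40,d=48); CARRY=210
BOT=dict(a=(453,115),b=(503,400),c=(662,-86),d=(665,90))
DISH=dict(a=(505,-417.5),b=(623,278),c=(386,296),d=(454.5,-96))
def cap_xy(k,xy,z):
    """flood-fill the cap's top face in the wrist picture, cast its centre on the cap height"""
    cal=r.calibration("wrist"); im=cv2.GaussianBlur(r.camera("wrist"),(3,3),0)
    p=project(cal,[*xy,z]); hsv=cv2.cvtColor(im,cv2.COLOR_RGB2HSV).astype(int)
    m=(hsv[...,2]>115)&(hsv[...,1]<60); b=blob(m,p,30)
    if b is None: return None
    w=max(b[1][2:4]); depth=(cal["R"]@np.array([*xy,z])+cal["t"])[2]
    return ray(cal,b[0],z)[:2], w*depth/cal["mtx"][0,0]
def look(k):
    r.goto([*BOT[k],250],DOWN); return cap_xy(k,BOT[k],B[k][2])
def pick(k,xy):
    r.grip(min(1,(B[k][0]+24)/85)); p=[*xy]
    r.movel([*p,150],200); r.movel([*p,TCPZ[k]],70)
    r.grip(0); r.sleep(.2); w,f=r.read_width(),r.read_gripper_force()
    z=r.read_ee_pos()
    r.movel([*p,TCPZ[k]+15],40); r.movel([*p,CARRY],150)
    print(k,"width mm",w*85,"force",f,"tcp at grasp",z.round(1),"held",r.read_width()*85,"F",r.read_force().round(2))
def place(k,xy):
    r.movel([*xy,CARRY],200); r.movel([*xy,TCPZ[k]+22],120); r.movel([*xy,TCPZ[k]+8],30); r.sleep(.3)
    f0=r.read_force()[2]; z=TCPZ[k]+6.
    while z>TCPZ[k]+2:
        r.movel([*xy,z],10); r.sleep(.05); df=r.read_force()[2]-f0
        if df>1.5: break
        z-=.5
    print(k,"touch tcp z",r.read_ee_pos().round(2),"df",round(df,2))
    r.grip(min(1,(B[k][0]+22)/85)); r.sleep(.2); r.movel([*xy,TCPZ[k]+60],60); r.movel([*xy,CARRY],200)
    print("clock",r.read_clock())
E
python3 - <<'E'
from h import *
m=look("a"); print(m)
if m and abs(m[1]-17)<4 and np.hypot(*(m[0]-BOT["a"]))<5:
    pick("a",m[0]); cv2.imwrite("pics/w1.png",r.camera("wrist")[:,:,::-1]); print(r.read_clock())
E
```

```text
(array([451.49328208, 115.23394063]), np.float64(14.552746777800937))
a width mm 28.729675505634937 force 59.258952252566814 tcp at grasp [451.9 115.3  27.5] held 28.498797821588457 F [ 0.5  -0.55 -0.57]
8.6333
```

View pics/w1.png

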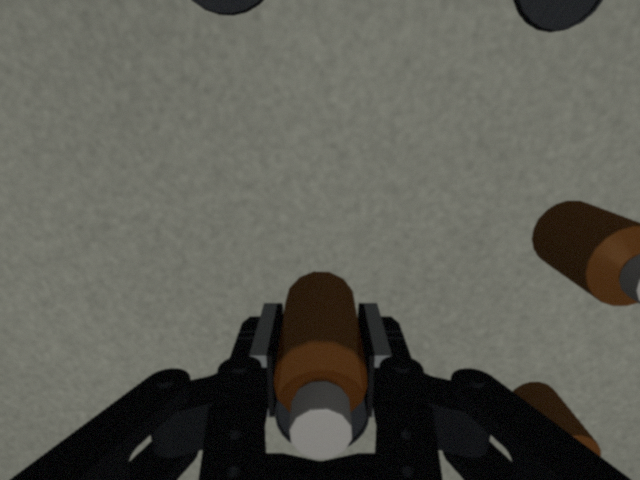

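Bottle a is held upright and centred between the pads (image column 320). I'll place it.

```bash
python3 - <<'E'
from h import *
place("a",DISH["a"])
m=look("b"); print(m)
cv2.imwrite("pics/s2.png",r.camera("scene")[:,:,::-1]);
E
```

```text
a touch tcp z [ 505.07 -417.62   31.53] df 4.34
clock 17.875
(array([501.39746796, 400.63378024]), np.float64(20.04754171286408))
```

View pics/s2.png

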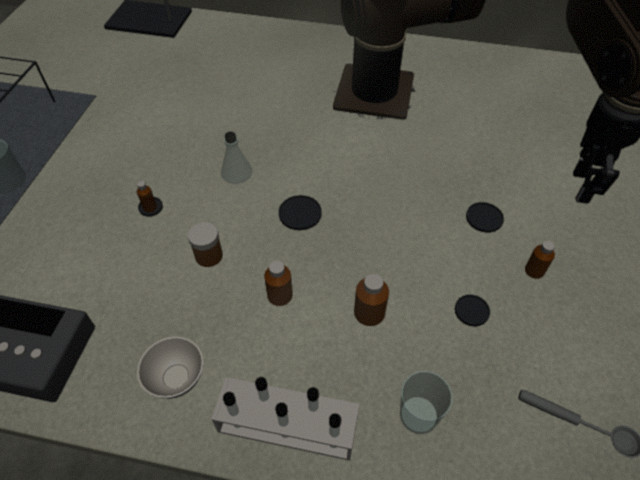

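Bottle a stands in dish a at (149,200), and it touched at exactly +4 mm. Next is b, then c.

```bash
python3 - <<'E'
from h import *
pick("b",np.array([501.4,400.6]))
if r.read_width()*85>33:
    place("b",DISH["b"])
    m=look("c"); print(m)
    cv2.imwrite("pics/s3.png",r.camera("scene")[:,:,::-1])
E
```

```text
b width mm 38.374925930618645 force 60.50706627080217 tcp at grasp [501.8 400.9  34.6] held 38.62838759529237 F [-0.11  0.08 -0.01]
b touch tcp z [623.17 278.06  38.7 ] df 4.73
clock 33.2167
(array([660.72661577, -85.85637177]), np.float64(25.849029192792063))
```

View pics/s3.png

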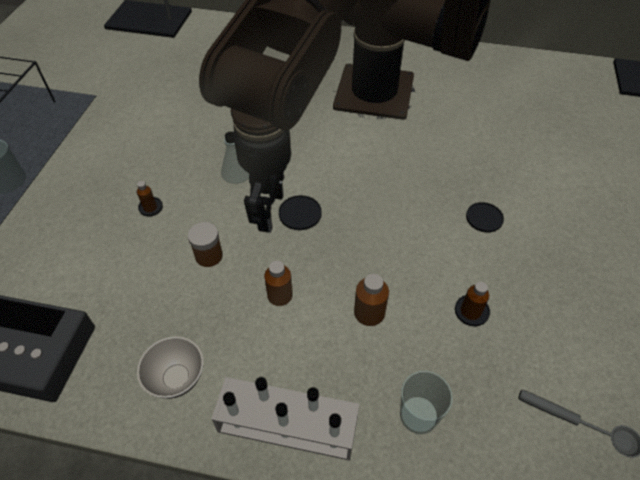

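Bottle b stands in its dish at (475,305). Next is c.

```bash
python3 - <<'E'
from h import *
pick("c",np.array([660.7,-85.9]))
if r.read_width()*85>43:
    place("c",DISH["c"])
    m=look("d"); print(m)
    cv2.imwrite("pics/s4.png",r.camera("scene")[:,:,::-1])
E
```

```text
c width mm 48.1604387993148 force 62.56518021225929 tcp at grasp [661.  -86.   40.7] held 48.49153483519672 F [ 0.51  1.   -3.13]
c touch tcp z [386.09 296.06  44.71] df 3.1
clock 48.0333
(array([663.22497084,  90.24472917]), np.float64(30.49261817271089))
```

View pics/s4.png

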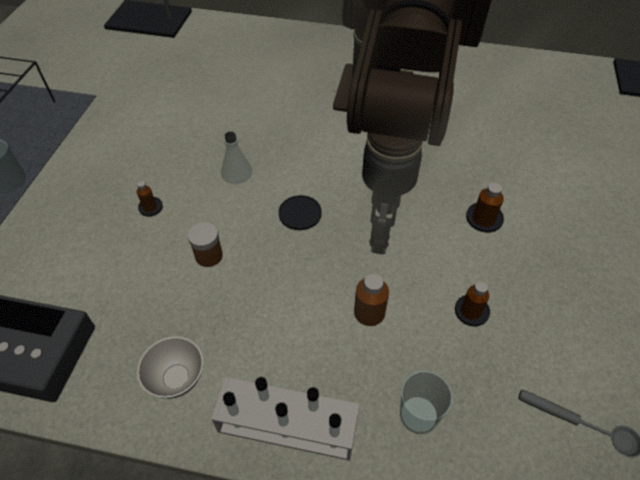

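Bottle c stands in its dish at (487,212). Next is d.

```bash
python3 - <<'E'
from h import *
pick("d",np.array([663.2,90.2]))
if r.read_width()*85>52:
    place("d",DISH["d"])
    r.goto([600,0,330],DOWN); r.move_joints([-1.387,0.286,1.577,0,1.279,-0.15])
    v=[r.camera(n)[:,:,::-1] for n in("scene","top")]
    cv2.imwrite("pics/s5.png",v[0]); cv2.imwrite("pics/t5.png",v[1]); cal=r.calibration("top")
    m=masks(v[1][:,:,::-1].copy())["cap"]
    for k in B:
        b=blob(m,project(cal,[*DISH[k],B[k][2]+4]),12); print(k,b and ray(cal,b[0],B[k][2]+4)[:2].round(1)-DISH[k])
    b=blob(m,(412.8,202.6),12);print("jar px",b and b[0],r.read_clock())
E
```

```text
d width mm 58.06761233297425 force 65.28233949327841 tcp at grasp [663.6  90.2  48.9] held 58.15678680722685 F [ 0.58  0.33 -4.06]
d touch tcp z [454.56 -96.04  52.83] df 3.44
clock 61.5917
a [ 3.  -0.4]
b [1.8 0. ]
c [ 1.9 -0.2]
d [ 1.9 -0.8]
jar px [412.93406593 202.54945055] 65.1917
```

View pics/s5.png

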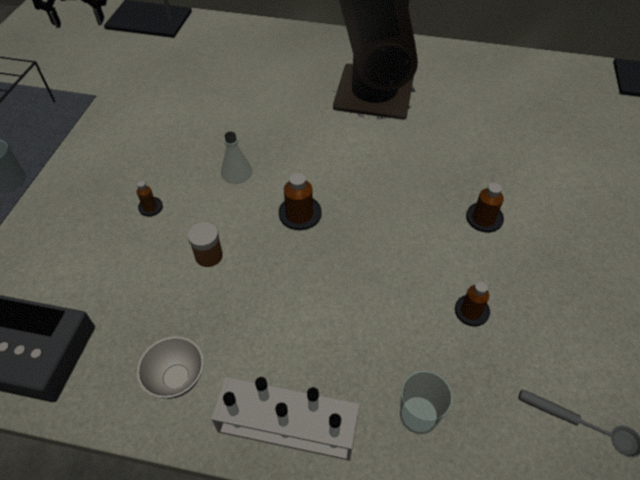

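View pics/t5.png

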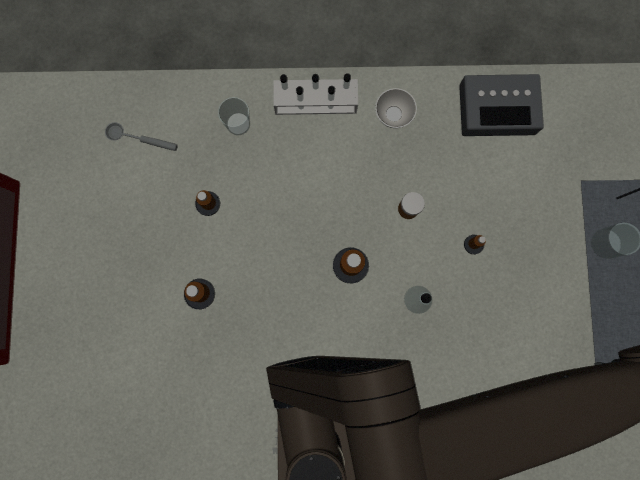

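All four bottles stand upright in their dishes, at top-view pixels a (476,242), b (206,201), c (197,292) and d (352,263), within 3 mm of centre. The jar and flask haven't moved.

```bash
python3 -c "
from rig import r
print(r.job_done())"
```

```text
the job is handed in; nothing more can be done
None
```

All four bottles are standing upright in the dishes of their own size, the jar and flask were left where they stood, and the job was handed in at about 65 s on the robot's clock.

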